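# Set the length stop and butt the board against it

### The job

On the stop fence, push the sliding stop along the rail with a fingertip until it clicks into the notch of the index block that has two upright pins (not the one with a single pin). Then push the wooden board lying in the channel along the fence, without lifting it, until its end meets the stop, gently enough that the stop stays in its notch. Leave the other things on the bench where they are.

Things in the scene. Friction and masses are not known exactly. Their poses are not given: they have to be found in the camera images.
- jig: Stop fence on the bench: plywood deck 15 mm thick, 185 x 460 mm (x -106..79, y -285..175 mm), carrying an aluminium rail 30 mm thick along y, top 55 mm above the bench, steel plates at its ends (61 mm). Origin: under the rail's centre line, bench height. +y runs along the rail to the robot's left, the way stop and board are pushed; +x points behind the rail, away from the robot; z up.
- stop (a joint): Travel of the sliding stop along jig +y, 0 to 0.205 m. Stays where left (about 1 N friction). At each index block a spring ball must climb two ridges 14 mm apart (about 9 N each); between them it drops into the notch, the force dips, and the stop centres itself if left within 3 mm of the middle. A harder push takes it over the next ridge and out; it can be pushed back from the other side.
- push_face (a point): Centre of the right-hand (jig -y) end face of the stop's dark steel saddle: push here toward jig +y. The saddle sits on the rail, 52 mm across it, 40 mm along it, 56 to 100 mm above the bench; this point is on the rail's centre line, 80 mm above the bench. Axes as the jig's.
- stop_face (a point): Point on the right-hand (jig -y) face of the stop plate hanging from the saddle in front of the rail, flush with the push face; the board's end shall meet it. 45 mm in front of the rail's centre line, 30 mm above the bench; the plate is 52 mm across, 19 to 71 mm above the bench. Axes as the jig's.
- plunger (a point): The spring ball under the arm on the rear of the stop, 38 mm behind the rail's centre line, 20 mm along +y from the push face.
- two_pin_notch (a point): Notch of the index block with TWO upright pins: where the ball is when the stop is seated. Steel block 46 x 34 mm behind the rail, ridge tops 52 mm above the bench; pins 7 mm thick, 20 mm apart, 59 mm behind the rail's centre line, tops 86 mm above the bench; notch 38 mm behind that line. May be the first or second block on the stop's way. Axes as the jig's.
- one_pin_notch (a point): The notch of the other index block, alike but with a SINGLE upright pin; not wanted. If it comes first the stop must be pushed on through it.
- board: Brown wooden offcut, 50 mm across, 120 mm long (its y, along the rail), 26 mm high, 0.1 kg, loose on the deck to the right of the stop, in a channel 61 mm wide (jig x -76..-15 mm, open at both ends) between the rail and a wooden front lip 15 mm wide, top 27 mm above the bench. Origin: centre of its underside, 15 mm above the bench.
- wax_tin: Bystander: flat round tin, 87 mm across, 33 mm high, on the bench behind the fence.
- tape_measure: Bystander: pocket tape measure, 36 x 82 x 66 mm high, beyond the left end of the fence.
- spare_offcut: Bystander: pale timber offcut, 45 x 140 x 19 mm, on the bench in front of the fence.
- pencil: Bystander: carpenter's pencil, 14 x 165 mm, on the bench in front of the fence.
- turned_foot: Bystander: turned wooden furniture foot, 50 mm across, 86 mm high, standing beyond the left end of the fence.
Not all that is in view belongs to the job. What is shaped like the board but blue or orange is not meant.

How it is judged (in metres and radians):
On the way, in this order (a step that is already met when the one before it is completed fails the run):
1. the stop is seated in the two-pin notch, the board not yet at it (y of plunger in the frame of two_pin_notch between -0.003 and 0.003 m and velocity of joint stop between -0.005 and 0.005 m/s and y of board in the frame of stop_face below -0.075 m), for 0.2 s.
2. the board's end meets the stop (y of board in the frame of stop_face between -0.0635 and -0.056 m and z of board in the frame of jig below 0.02 m and angle between board's own z axis and vertical below 0.1 rad and x of board in the frame of jig between -0.055 and -0.035 m), for 0.2 s.
At the end, for the whole second after the job is handed in: The stop rests in the two-pin notch (ball within 3 mm of its middle along the rail), the board lies flat in the channel with its end against the stop (gap up to about 3 mm), and both are at rest (all of step 2 and y of plunger in the frame of two_pin_notch between -0.003 and 0.003 m and velocity of joint stop between -0.005 and 0.005 m/s and linear speed of board below 0.01 m/s); the robot touches nothing.
It fails at once if the board is lifted off the deck or tipped (z of board in the frame of jig above 0.025 m or angle between board's own z axis and vertical above 0.2 rad).
It fails at once if a bystander is moved by more than 2 cm (distance of any of wax_tin, tape_measure, spare_offcut, pencil, turned_foot from where it was at the start of the episode above 0.02 m).
It also fails if it takes over 70 s, if anything falls off the work surface, if the arm or the gripper's body presses on something with over 40 N, if the wrist force passes 120 N, or if a joint passes its speed limit or range.

### The arm

A 6-joint arm with a two-finger parallel gripper is mounted at the origin on the work surface; the furniture and walls round the work are solid. World frame = base frame: x ahead of the robot, y to its left, z up, the work surface at z = 0. Lengths are in m, angles in degrees, forces in N, time in s.
With the tool pointing down it reaches from about 0.4 to 0.825 m from the base axis. Payload 7 kg.
Tool frame: the origin (TCP) lies on the front face of the gripper's body, between the roots of the fingers; the fingertips stand 66 mm ahead of it and the grasp point (between the pads) lies 47 mm ahead of it (nose_length is the distance from the TCP to the fingertips, in m); y points along the fingers, z is the direction in which the jaws open and shut, and the axes are right-handed (so a half turn about y gives the same grasp; the last joint's range is limited). The gripper opens to 88 mm and grips with 3 to 60 N. Pads are 19 mm wide; open, the fingers measure 130 mm over their backs; the gripper's body (78 mm by 193 mm) begins 47 mm behind the grasp point.
Start: joints at [80.277, 20.546, 0.682, 0, -70.136, -16.507], TCP at [0.298, 0.605, 0.292] pointing down, gripper open.
Joint ranges: [-176.03, 176.03], [-82.01, 121.73], [-58.28, 71.71], [-173.87, 95.51], [-174.79, -0.11], [-173.66, 173.66]. Speed limits (degrees/s): [136.94, 136.94, 172.46, 180, 180, 180].

### API

Orientations are given as [roll, pitch, yaw] about the fixed x, y, z axes, in that order (R = Rz(yaw) Ry(pitch) Rx(roll)).
In Python, from plant import get_state, capture, close_job, nose_length gives the robot as it stands.
- The arm moves only by the tool apply_moves, never from a script. Its argument "rows" is a list of rows, each a list of 2 entries, a list of its own where there are three numbers: the shift along the tool's x, y, z in m, then the turn about the tool's y in degrees. In form: [[[tx, ty, tz], yaw], ...]. A call has 1 to 20 rows; each row is the pose to reach, as a shift and turn from the pose commanded when the call began, along the tool's axes at that moment; what a row does not reach only later rows make up. A row lasts 1/8 s, in which the tool goes at most 62.5 mm and 10.7 degrees, less where a joint would pass 70% of its speed; a pose out of reach is approached as far as the arm can. A call with a gripper value outside its range is refused whole. "gripper" is the opening, from 0 (shut) to 1 (fully open), set as the call begins (left out, the last holds). The fingers move at their own pace and stop on an object; "grip_force" is the grip in N (left out, the last holds). Time passes only in rows, so rows that repeat a pose let the fingers close. It gives the time, the measured TCP pose, the force and the opening at its end, in the units of the state.
- get_state(): the state, without advancing time (a new reading comes with each control period).
- capture(name): name is "side" or "top" or "wrist"; returns a dict with "pixels" (420x560x3 uint8, blue, green, red), "z_map" (420x560 float32, m along the optical axis (not along the pixel's ray), 0 where there is no reading), "intrinsics" (3x3 intrinsics, pixels), "D" ([k1, k2, p1, p2, k3] as OpenCV has them; the pictures are not rectified), "rvec" (rotation vector, rad) and "tvec" (3), from world to camera coordinates, as OpenCV has them; the wrist camera has in their place "mount" (4x4, takes a point from camera to tool coordinates, whose origin is the TCP and whose axes are the tool frame's). Camera axes: x right, y down, z forward; pixel columns grow to the right and rows downward; lengths in m; the calibration is good to about 2 mm. A picture is of the moment at which its call begins: read the wrist's pose just before it.
- close_job(): hands the job in, once; it reports no verdict.
The state is a dict: "time_s": time; "joints": joint angles; "qd": joint speeds; "joint_torque": joint torques, N m; "tcp_pos": TCP position; "eef_rot": TCP orientation; "contact_force": force on the tool from outside, world axes, zero at the start; "moment": the same for the moment, N m; "gripper_width": finger opening in m.
Only numpy, scipy, OpenCV 4.12 (cv2) and the standard library are available. Lean on these libraries where they do the work, as an engineer would, in place of code of your own. Each camera call takes 0.05 s, during which the arm holds its last target.

## Working session

There is one attempt and no reset: what is moved stays moved. The work goes in short steps, Python scripts to look and compute and a tool call to move; the robot and the scene stay as the last step left them, time stands still between calls to the robot, and variables do not carry over. Pictures are saved under pics/ and viewed, and the job is handed in when it is done.

Besides the shell and the picture viewer there is one more tool, called after ">>>" in YAML: its name, and indented under it one key for each argument. apply_moves: Moves the arm, as the interface text tells. Its arguments: {"type":"object","properties":{"rows":{"type":"array"},"gripper":{"type":"number"},"grip_force":{"type":"number"}},"required":["rows"]}

```bash
mkdir -p pics; ls; python3 - <<'E'
from plant import *
import cv2,numpy as np
s=get_state();print(s)
print(nose_length() if callable(nose_length) else nose_length)
for n in ("top","side"):
    c=capture(n); cv2.imwrite(f"pics/{n}0.png",c["pixels"]); np.savez(f"{n}0.npz",**c); print(n,c["intrinsics"],c["D"],c["rvec"],c["tvec"])
E
```

```text
pics
{'time_s': 0.0, 'joints': array([ 8.02794714e+01,  2.05923893e+01,  6.32969462e-01, -1.97813073e-02,
       -7.01366602e+01, -1.65061112e+01]), 'qd': array([-0.03344835, -0.03774039, -0.08289399,  0.02641634,  0.03755227,
       -0.08473807]), 'joint_torque': array([ 3.32790805e-04, -5.82724142e+01,  2.93051970e+01,  6.99717790e+00,
        6.76054580e-03, -1.58779017e-04]), 'tcp_pos': array([0.29815373, 0.60514733, 0.29120679]), 'eef_rot': array([-8.99025958e+01,  9.47143307e-03,  1.53766631e+02]), 'contact_force': array([-1.1605685 ,  0.58596505, -0.45502925]), 'moment': array([-0.02974476,  0.00070152, -0.02380529]), 'gripper_width': 0.08764986201623846}
0.0656
top [[404.03777883   0.         279.0078138 ]
 [  0.         404.03777883 215.4855969 ]
 [  0.           0.           1.        ]] [-0.09010247  0.          0.          0.          0.        ] [ 2.14975095 -2.16877667  0.12171109] [0.08769999 0.53485891 0.96812063]
side [[490.148779     0.         280.96017817]
 [  0.         490.148779   206.36464981]
 [  0.           0.           1.        ]] [0.05976714 0.         0.         0.         0.        ] [ 2.22854905 -0.23305166  0.13987367] [-0.49692116  0.19865139  0.78885917]
```

View pics/top0.png

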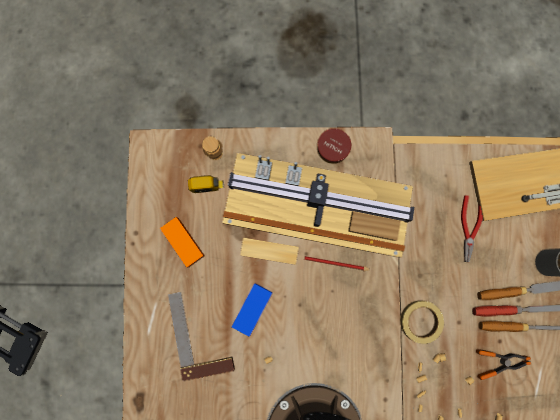

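View pics/side0.png

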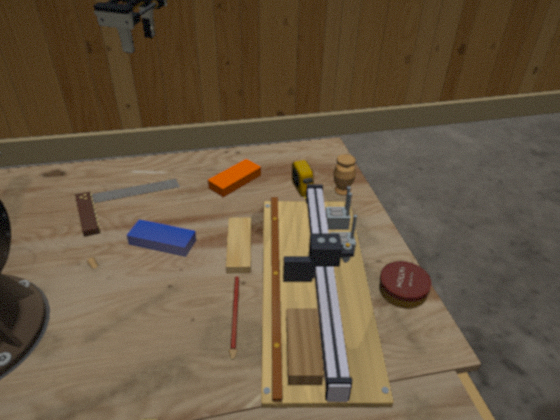

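The top view shows the stop at about (318,190) and the brown board at about (375,222). The index blocks are at (263,168) and (293,173). The blue piece at (252,310) and the orange one at (182,242) are decoys. I'll enlarge the blocks next.

```bash
python3 - <<'E'
import cv2,numpy as np
a=cv2.imread("pics/top0.png")[140:260,215:425]; a=cv2.resize(a,None,fx=3.7,fy=3.7,interpolation=cv2.INTER_CUBIC)
cv2.imwrite("pics/top0c.png",a)
b=cv2.imread("pics/side0.png")[170:300,250:420]; b=cv2.resize(b,None,fx=4.4,fy=4.4,interpolation=cv2.INTER_CUBIC)
cv2.imwrite("pics/side0c.png",b)
E
```

```text
(no output)
```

View pics/top0c.png

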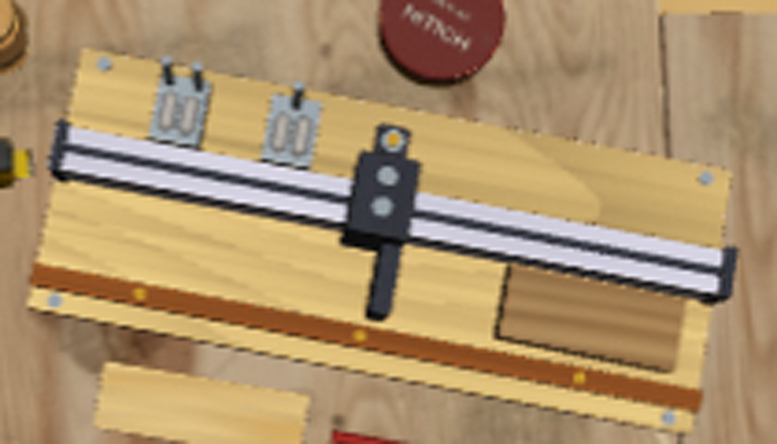

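View pics/side0c.png

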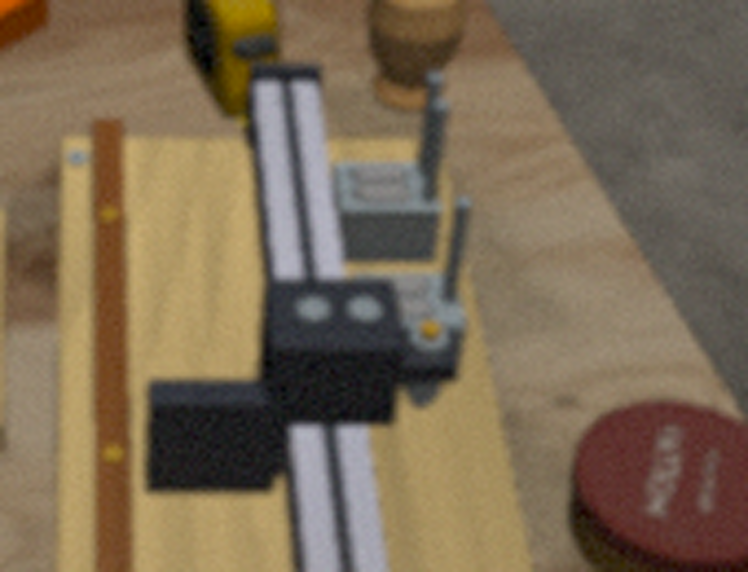

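The two-pin block is the farther one, on the left at crop (180,112), so full-image (263,170). The single-pin block at crop (293,130) comes first, so the stop has to be pushed through it.

```bash
cat > h.py <<'E'
import cv2,numpy as np
def load(n): return dict(np.load(n))
def Rt(c):
    R=cv2.Rodrigues(c["rvec"])[0]; return R,c["tvec"].reshape(3)
def ray(c,px,z):
    R,t=Rt(c); p=cv2.undistortPoints(np.array(px,float).reshape(-1,1,2),c["intrinsics"],c["D"]).reshape(-1,2)
    d=np.c_[p,np.ones(len(p))]@R; o=-R.T@t
    return o+d*((z-o[2])/d[:,2])[:,None]
def proj(c,P):
    return cv2.projectPoints(np.array(P,float).reshape(-1,1,3),c["rvec"],c["tvec"],c["intrinsics"],c["D"])[0].reshape(-1,2)
E
python3 - <<'E'
from h import *
c=load("top0.npz")
f=lambda l:np.array(l)/3.7+[215,140]-0.4
np.set_printoptions(precision=4,suppress=True)
R,t=Rt(c);print("cam",-R.T@t)
W=ray(c,f([[82,48],[732,172],[692,432],[28,308]]),.015)[:,:2]
J=np.array([[.079,.175],[.079,-.285],[-.106,-.285],[-.106,.175]])
# rigid fit
a=J-J.mean(0);b=W-W.mean(0)
th=np.arctan2((a[:,0]*b[:,1]-a[:,1]*b[:,0]).sum(),(a*b).sum())
Q=np.array([[np.cos(th),-np.sin(th)],[np.sin(th),np.cos(th)]])
o=W.mean(0)-Q@J.mean(0)
print(W,"th",np.degrees(th),"o",o,"res",(J@Q.T+o-W)*1e3)
inv=lambda P:(P[:,:2]-o)@Q
print("two notch",inv(ray(c,f([[180,112]]),.052)),"one",inv(ray(c,f([[292,131]]),.052)))
print("saddle top corners",inv(ray(c,f([[362,150],[418,160],[406,243],[348,232]]),.1)))
print("ball screw",inv(ray(c,f([[393,139]]),.09)))
print("plate top",inv(ray(c,f([[378,244],[396,246],[386,318],[368,316]]),.071)))
print("rail ends centre",inv(ray(c,f([[62,150],[728,274]]),.061)))
print("board top",inv(ray(c,f([[511,263],[498,338],[670,371]]),.041)))
np.savez("jig.npz",th=th,o=o)
E
```

```text
cam [0.4191 0.0794 1.0242]
[[ 0.7014  0.1903]
 [ 0.6102 -0.2591]
 [ 0.4317 -0.2233]
 [ 0.5202  0.2262]] th -11.305069527720653 o [0.5899 0.0348] res [[ 0.2562  0.6419]
 [ 1.2794 -1.0027]
 [-1.5835 -0.6271]
 [ 0.048   0.9879]]
two notch [[0.0387 0.0953]] one [[0.0399 0.0198]]
saddle top corners [[ 0.0255 -0.0262]
 [ 0.0258 -0.0619]
 [-0.0276 -0.0637]
 [-0.0275 -0.0268]]
ball screw [[ 0.0384 -0.0447]]
plate top [[-0.0269 -0.0484]
 [-0.026  -0.06  ]
 [-0.0731 -0.0619]
 [-0.074  -0.0503]]
rail ends centre [[-0.0027  0.1659]
 [-0.0017 -0.2782]]
board top [[-0.0182 -0.1394]
 [-0.069  -0.1393]
 [-0.0694 -0.2556]]
```

Fit results in jig coordinates: push face at y ≈ -64 mm, one-pin notch at +20 mm, two-pin notch at +95 mm. That puts total travel at about 140 mm. The board's left end is at about -139 mm. I'll compute the approach next: yaw 78.7° makes tool x point along jig +y, with the jaw axis across the rail.

```bash
cat >> h.py <<'E'
_j=np.load("jig.npz"); th=float(_j["th"]); o=_j["o"]
Q=np.array([[np.cos(th),-np.sin(th)],[np.sin(th),np.cos(th)]])
def toW(j): return np.r_[Q@np.array(j[:2])+o,j[2]]
def toJ(w): return np.r_[(np.array(w[:2])-o)@Q,w[2]]
from scipy.spatial.transform import Rotation as Ro
def shift(s,j): # tool-frame shift to bring the TCP to jig point j
    R=Ro.from_euler("xyz",s["eef_rot"],degrees=True).as_matrix()
    return R.T@(toW(j)-s["tcp_pos"])
E
python3 - <<'E'
from h import *
from plant import get_state
s=get_state(); print(toW([0,-.115,.29]),shift(s,[0,-.115,.29]), s["eef_rot"][2]-(90+np.degrees(th)))
E
```

```text
[ 0.56734583 -0.07796342  0.29      ] [-0.5433902   0.00214393  0.49378739] 75.0702974042441
```

>>> apply_moves:
  rows:
    - [[-0.03,0,0.027],4]
    - [[-0.06,0,0.055],8]
    - [[-0.09,0,0.082],12.5]
    - [[-0.12,0,0.11],16.7]
    - [[-0.15,0,0.137],21]
    - [[-0.181,0,0.165],25]
    - [[-0.211,0,0.192],29]
    - [[-0.241,0,0.22],33]
    - [[-0.272,0,0.247],37.5]
    - [[-0.302,0,0.274],42]
    - [[-0.332,0,0.302],46]
    - [[-0.362,0,0.329],50]
    - [[-0.392,0,0.357],54]
    - [[-0.423,0,0.384],58.5]
    - [[-0.453,0,0.412],62.5]
    - [[-0.483,0,0.439],67]
    - [[-0.513,0,0.466],71]
    - [[-0.543,0.002,0.494],75.07]
    - [[-0.543,0.002,0.494],75.07]
    - [[-0.543,0.002,0.494],75.07]
  gripper: 0

```text
time_s: 2.6
tcp_pos: [0.5668, -0.0778, 0.2897]
eef_rot: [-90.0, 0.0, 78.7]
contact_force: [-0.3, -0.9, 1.0]
gripper_width: 0.0003
```

```bash
python3 - <<'E'
from h import *
from plant import *
np.set_printoptions(precision=4,suppress=True)
s=get_state(); print(s["time_s"],toJ(s["tcp_pos"]),s["eef_rot"],s["contact_force"],s["gripper_width"],s["joints"])
c=capture("wrist"); cv2.imwrite("pics/w1.png",c["pixels"]); np.savez("w1.npz",tcp=s["tcp_pos"],rot=s["eef_rot"],**c)
c=capture("side"); cv2.imwrite("pics/s1.png",c["pixels"])
E
```

```text
2.6 [-0.0006 -0.1149  0.2897] [-89.953    0.0069  78.6763] [-0.2749 -0.886   0.9868] 0.0003314375336958617 [ 11.7665  11.0325 -12.7646  -0.0132 -66.2488 -23.0848]
```

View pics/w1.png

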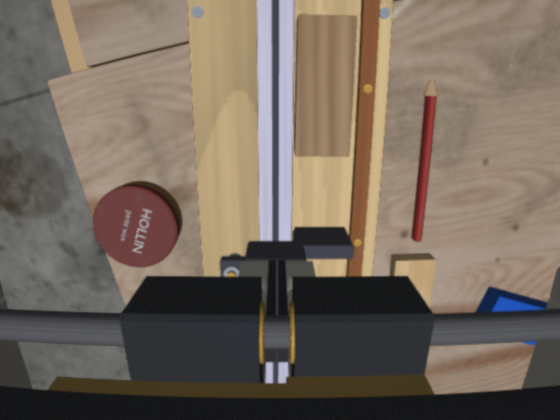

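View pics/s1.png

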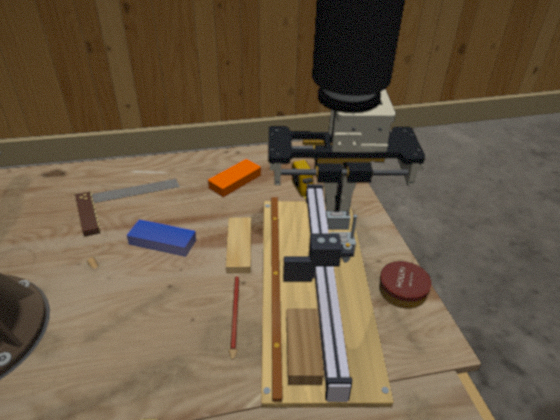

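```bash
python3 - <<'E'
from h import *
np.set_printoptions(precision=4,suppress=True)
d=load("w1.npz"); sc=load("side0.npz")
M=d["mount"];print(M)
R=Ro.from_euler("xyz",d["rot"],degrees=True).as_matrix()
T=np.eye(4);T[:3,:3]=R;T[:3,3]=d["tcp"]; C=np.linalg.inv(T@M)
rv=cv2.Rodrigues(C[:3,:3])[0]; w=dict(rvec=rv,tvec=C[:3,3],intrinsics=d["intrinsics"],D=d["D"])
tip=d["tcp"]+R[:,1]*.0656
print("tip wrist px",proj(w,tip),"side",proj(sc,tip),proj(sc,d["tcp"]))
J=lambda px,z:np.array([toJ(p) for p in ray(w,px,z)])
print("cam jig",toJ((T@M)[:3,3]))
print("board end corners",J([[295,157],[351,157],[300,14]],.041))
print("plate bottom edge top z71",J([[293,229],[350,229],[350,237]],.071))
print("saddle top edge",J([[248,243],[305,243]],.1),"bot edge z56",J([[246,260],[306,260]],.056))
print("rail edges",J([[259,100],[295,100]],.055))
E
```

```text
[[ 0.0009  0.9504  0.311  -0.0836]
 [ 0.0009 -0.311   0.9504 -0.092 ]
 [ 1.     -0.0006 -0.0012 -0.0005]
 [ 0.      0.      0.      1.    ]]
tip wrist px [[278.1184 276.3803]] side [[335.7502 208.0727]] [[340.1718 169.4422]]
cam jig [-0.     -0.1985  0.3818]
board end corners [[-0.0166 -0.1386  0.041 ]
 [-0.0676 -0.1387  0.041 ]
 [-0.0195 -0.2591  0.041 ]]
plate bottom edge top z71 [[-0.0142 -0.0803  0.071 ]
 [-0.0645 -0.0802  0.071 ]
 [-0.065  -0.0726  0.071 ]]
saddle top edge [[ 0.0232 -0.0793  0.1   ]
 [-0.0228 -0.0792  0.1   ]] bot edge z56 [[ 0.0292 -0.0432  0.056 ]
 [-0.0277 -0.0431  0.056 ]]
rail edges [[ 0.0147 -0.1893  0.055 ]
 [-0.0154 -0.1893  0.055 ]]
```

```bash
python3 - <<'E'
from h import *
np.set_printoptions(precision=4,suppress=True)
d=load("w1.npz")
R=Ro.from_euler("xyz",d["rot"],degrees=True).as_matrix()
T=np.eye(4);T[:3,:3]=R;T[:3,3]=d["tcp"]; C=np.linalg.inv(T@d["mount"])
w=dict(rvec=cv2.Rodrigues(C[:3,:3])[0],tvec=C[:3,3],intrinsics=d["intrinsics"],D=d["D"])
J=lambda px,z:np.array([toJ(p) for p in ray(w,px,z)])
print(J([[246,243],[306,243]],.056),J([[246,260],[312,260]],.1),J([[293,229],[350,229]],.019),J([[293,237],[352,237]],.03))
cv2.imwrite("pics/w1c.png",cv2.resize(cv2.imread("pics/w1.png")[200:300,200:380],None,fx=4,fy=4,interpolation=cv2.INTER_CUBIC))
from plant import get_state
print(shift(get_state(),[0,-.115,.138]))
E
```

```text
[[ 0.0287 -0.0607  0.056 ]
 [-0.0272 -0.0606  0.056 ]] [[ 0.0253 -0.0642  0.1   ]
 [-0.0289 -0.0641  0.1   ]] [[-0.0166 -0.0605  0.019 ]
 [-0.0753 -0.0604  0.019 ]] [[-0.0162 -0.0561  0.03  ]
 [-0.0756 -0.056   0.03  ]]
[-0.0008  0.1521 -0.0007]
```

View pics/w1c.png

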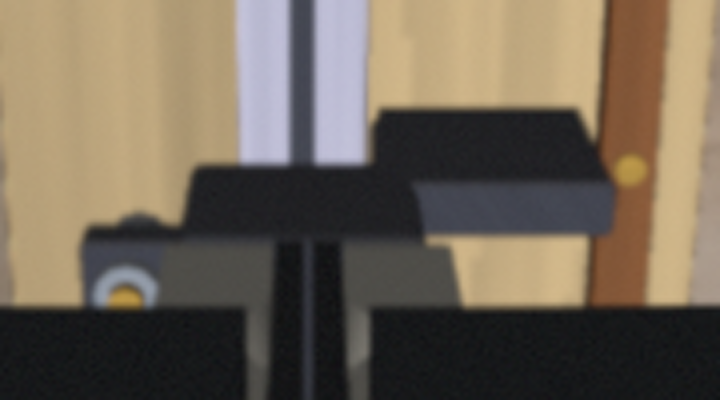

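The push face is at jig y ≈ -62 to -64 mm and the fingers are shut. I'll go down behind it with the tips at about z = 72 mm.

>>> apply_moves:
  rows:
    - [[0,0.03,-0.001],0]
    - [[0,0.07,-0.001],0]
    - [[0,0.11,-0.001],0]
    - [[0,0.14,-0.001],0]
    - [[0,0.152,-0.001],0]
    - [[0,0.152,-0.001],0]

```text
time_s: 3.45
tcp_pos: [0.568, -0.0774, 0.1381]
eef_rot: [-90.0, 0.0, 78.8]
contact_force: [-0.4, -0.3, 0.5]
gripper_width: 0.0004
```

```bash
python3 - <<'E'
from h import *
from plant import *
np.set_printoptions(precision=4,suppress=True)
s=get_state(); print(s["time_s"],toJ(s["tcp_pos"]),s["eef_rot"],s["contact_force"])
c=capture("side"); cv2.imwrite("pics/s2.png",cv2.resize(c["pixels"][60:420,180:500],None,fx=1.6,fy=1.6))
E
```

```text
3.45 [ 0.0005 -0.1143  0.1381] [-89.9602   0.0236  78.7608] [-0.3687 -0.3076  0.4926]
```

View pics/s2.png

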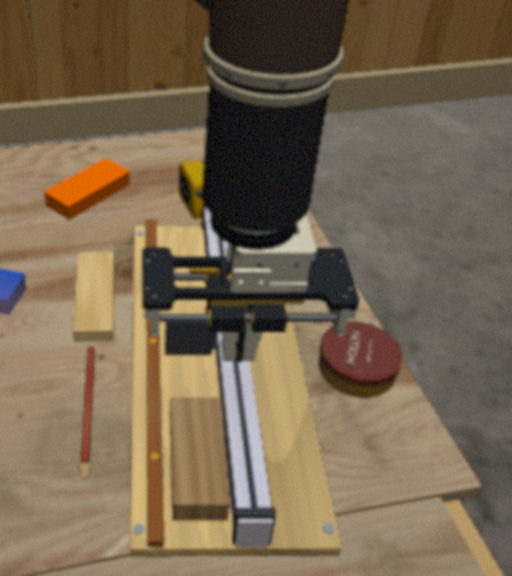

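>>> apply_moves:
  rows:
    - [[0.012,0,0.0005],0]
    - [[0.024,0,0.0005],0]
    - [[0.034,0,0.0005],0]
    - [[0.04,0,0.0005],0]
    - [[0.046,0,0.0005],0]
    - [[0.054,0,0.0005],0]
    - [[0.062,0,0.0005],0]
    - [[0.07,0,0.0005],0]
    - [[0.078,0,0.0005],0]
    - [[0.084,0,0.0005],0]
    - [[0.088,0,0.0005],0]

```text
time_s: 4.88
tcp_pos: [0.5849, 0.009, 0.1381]
eef_rot: [-90.0, -0.0, 78.7]
contact_force: [0.3, -1.5, 0.1]
gripper_width: 0.0005
```

```bash
python3 - <<'E'
from h import *
from plant import *
np.set_printoptions(precision=4,suppress=True)
s=get_state(); print(s["time_s"],toJ(s["tcp_pos"]),s["eef_rot"],s["contact_force"],Q.T@s["contact_force"][:2])
c=capture("top"); cv2.imwrite("pics/t3.png",cv2.resize(c["pixels"][130:270,210:430],None,fx=3.6,fy=3.6,interpolation=cv2.INTER_CUBIC));np.savez("t3.npz",**c)
E
```

```text
4.875 [ 0.0002 -0.0263  0.1381] [-90.0035  -0.0041  78.7123] [ 0.2769 -1.4603  0.0759] [ 0.5578 -1.3777]
```

View pics/t3.png

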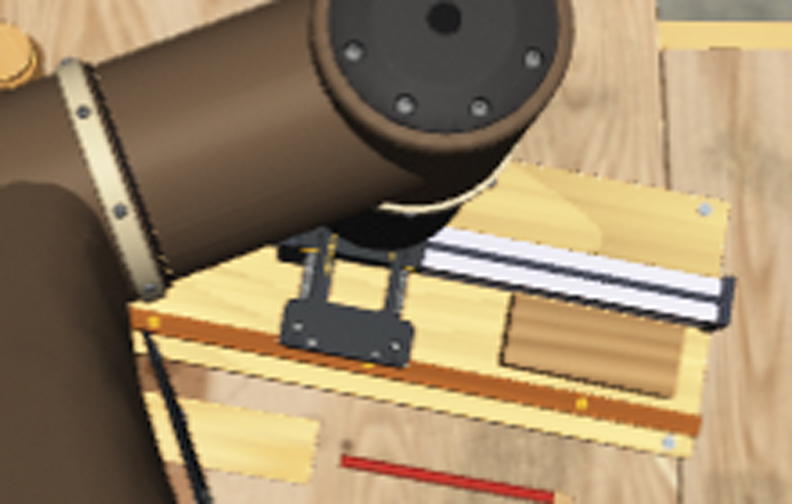

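>>> apply_moves:
  rows:
    - [[0.003,0,0],0]
    - [[0.004,0,0],0]

```text
time_s: 5.18
tcp_pos: [0.5853, 0.0114, 0.1381]
eef_rot: [-90.0, 0.1, 78.7]
contact_force: [1.5, -8.9, 0.6]
gripper_width: 0.0006
```

>>> apply_moves:
  rows:
    - [[0.001,0,0],0]
    - [[0.002,0,0],0]

```text
time_s: 5.42
tcp_pos: [0.5857, 0.0132, 0.1381]
eef_rot: [-90.0, 0.1, 78.7]
contact_force: [0.9, -5.1, 0.1]
gripper_width: 0.0006
```

>>> apply_moves:
  rows:
    - [[0.001,0,0],0]
    - [[0.002,0,0],0]

```text
time_s: 5.68
tcp_pos: [0.5862, 0.0159, 0.1381]
eef_rot: [-90.0, 0.0, 78.7]
contact_force: [0.8, -3.5, 0.7]
gripper_width: 0.0005
```

>>> apply_moves:
  rows:
    - [[0.001,0,0],0]
    - [[0.002,0,0],0]

```text
time_s: 5.92
tcp_pos: [0.5867, 0.0185, 0.1381]
eef_rot: [-90.0, -0.0, 78.7]
contact_force: [-0.1, -1.2, -0.6]
gripper_width: 0.0005
```

>>> apply_moves:
  rows:
    - [[0.001,0,0],0]
    - [[0.002,0,0],0]

```text
time_s: 6.18
tcp_pos: [0.5871, 0.0206, 0.1381]
eef_rot: [-90.0, -0.0, 78.7]
contact_force: [-0.0, -1.9, -1.0]
gripper_width: 0.0002
```

>>> apply_moves:
  rows:
    - [[0.001,0,0],0]
    - [[0.002,0,0],0]

```text
time_s: 6.42
tcp_pos: [0.5875, 0.0225, 0.1381]
eef_rot: [-90.0, -0.0, 78.7]
contact_force: [0.1, 0.1, -0.2]
gripper_width: 0.0003
```

```bash
cat >> h.py <<'E'
def wcam(d):
    R=Ro.from_euler("xyz",d["rot"],degrees=True).as_matrix()
    T=np.eye(4);T[:3,:3]=R;T[:3,3]=d["tcp"]; C=np.linalg.inv(T@d["mount"])
    return dict(rvec=cv2.Rodrigues(C[:3,:3])[0],tvec=C[:3,3],intrinsics=d["intrinsics"],D=d["D"])
def snapw(n):
    from plant import get_state,capture
    s=get_state(); c=capture("wrist"); cv2.imwrite(f"pics/{n}.png",c["pixels"]); d=dict(tcp=s["tcp_pos"],rot=s["eef_rot"],**c); np.savez(n+".npz",**d)
    print(s["time_s"],toJ(s["tcp_pos"]),Q.T@s["contact_force"][:2]); return d
E
python3 - <<'E'
from h import *
from plant import *
np.set_printoptions(precision=4,suppress=True)
snapw("w4")
c=capture("side"); cv2.imwrite("pics/s4.png",c["pixels"]); cv2.imwrite("pics/s4c.png",cv2.resize(c["pixels"][170:310,230:430],None,fx=4,fy=4,interpolation=cv2.INTER_CUBIC))
E
```

```text
6.425 [ 0.0001 -0.0125  0.1381] [0.0793 0.0922]
```

View pics/w4.png

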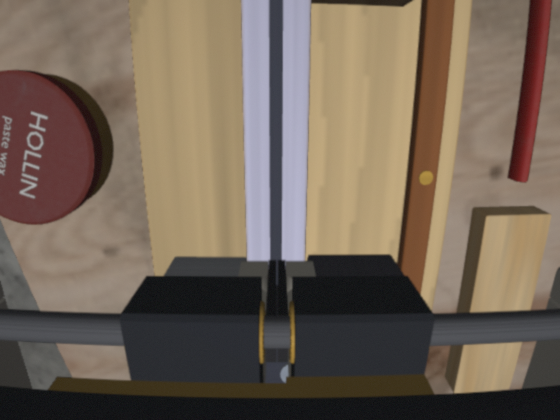

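View pics/s4c.png

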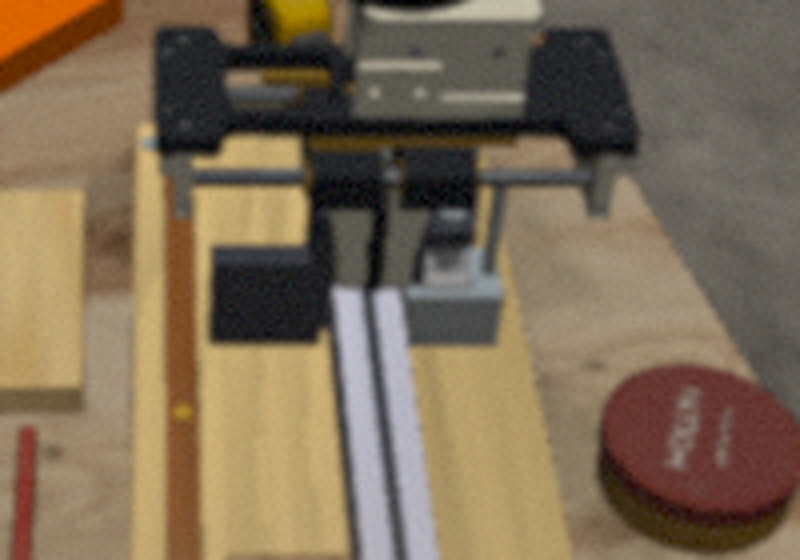

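```bash
python3 - <<'E'
from h import *
np.set_printoptions(precision=4,suppress=True)
d=load("w4.npz");w=wcam(d);sc=load("side0.npz")
J=lambda c,px,z:np.array([toJ(p) for p in ray(c,px,z)])
print("wrist",J(w,[[310,256],[395,256]],.019),J(w,[[308,277]],.071))
f=lambda l:np.array(l)/4+[230,170]-.4
print("side bottom",J(sc,f([[214,341],[316,341]]),.019),"top",J(sc,f([[214,258],[316,258]]),.071))
# same in initial side view
g=lambda l:np.array(l)/4.4+[250,170]-.4
print("side0 bottom",J(sc,g([[148,488],[270,488]]),.019),"top",J(sc,g([[148,407],[270,407]]),.071))
a=cv2.imread("pics/w4.png")[235:300,220:420]; cv2.imwrite("pics/w4c.png",cv2.resize(a,None,fx=4,fy=4,interpolation=cv2.INTER_CUBIC))
E
```

```text
wrist [[-0.0196  0.002   0.019 ]
 [-0.0723  0.0023  0.019 ]] [[-0.014  -0.0113  0.071 ]]
side bottom [[-0.0677  0.0037  0.019 ]
 [-0.0203  0.0037  0.019 ]] top [[-0.0689  0.0029  0.071 ]
 [-0.0231  0.003   0.071 ]]
side0 bottom [[-0.0691 -0.0609  0.019 ]
 [-0.0203 -0.061   0.019 ]] top [[-0.0704 -0.068   0.071 ]
 [-0.0238 -0.068   0.071 ]]
```

View pics/w4c.png

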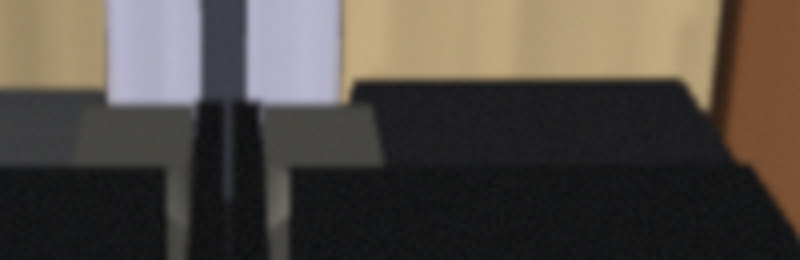

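The stop face reads y ≈ +2 to +3.5 mm and the force is near zero, so the stop is in the first (one-pin) notch. I'll push on in small steps and log the forces to learn the profile.

>>> apply_moves:
  rows:
    - [[0.001,0,0],0]
    - [[0.002,0,0],0]

```text
time_s: 6.78
tcp_pos: [0.588, 0.0239, 0.1383]
eef_rot: [-90.0, 0.0, 78.7]
contact_force: [-0.3, -4.4, -0.6]
gripper_width: 0.0007
```

>>> apply_moves:
  rows:
    - [[0.001,0,0],0]
    - [[0.002,0,0],0]

```text
time_s: 7.02
tcp_pos: [0.5881, 0.0248, 0.1383]
eef_rot: [-90.0, 0.1, 78.7]
contact_force: [1.4, -11.7, 1.2]
gripper_width: 0.0002
```

>>> apply_moves:
  rows:
    - [[0.001,0,0],0]
    - [[0.002,0,0],0]

```text
time_s: 7.28
tcp_pos: [0.5886, 0.0271, 0.1383]
eef_rot: [-90.0, 0.1, 78.7]
contact_force: [1.0, -7.1, 0.8]
gripper_width: 0.0002
```

>>> apply_moves:
  rows:
    - [[0.001,0,0],0]
    - [[0.002,0,0],0]

```text
time_s: 7.52
tcp_pos: [0.5891, 0.0297, 0.1383]
eef_rot: [-90.0, 0.0, 78.7]
contact_force: [0.1, -4.5, 1.3]
gripper_width: 0.0006
```

>>> apply_moves:
  rows:
    - [[0.001,0,0],0]
    - [[0.002,0,0],0]

```text
time_s: 7.78
tcp_pos: [0.5897, 0.0323, 0.1383]
eef_rot: [-90.0, -0.0, 78.7]
contact_force: [0.2, -1.5, 0.5]
gripper_width: 0.0007
```

>>> apply_moves:
  rows:
    - [[0.001,0,0],0]
    - [[0.002,0,0],0]

```text
time_s: 8.02
tcp_pos: [0.59, 0.0344, 0.1382]
eef_rot: [-90.0, -0.0, 78.7]
contact_force: [0.8, -1.5, 0.9]
gripper_width: 0.0004
```

>>> apply_moves:
  rows:
    - [[0.001,0,0],0]
    - [[0.002,0,0],0]

```text
time_s: 8.28
tcp_pos: [0.5903, 0.0362, 0.1381]
eef_rot: [-90.0, -0.0, 78.7]
contact_force: [-0.4, -0.4, 0.7]
gripper_width: 0.0002
```

>>> apply_moves:
  rows:
    - [[0.001,0,0],0]
    - [[0.002,0,0],0]

```text
time_s: 8.52
tcp_pos: [0.5906, 0.038, 0.1381]
eef_rot: [-90.0, 0.0, 78.7]
contact_force: [-0.3, -0.7, 0.4]
gripper_width: 0.0002
```

Both ridges of block 1 peaked 13.7 mm apart, at jig TCP y ≈ -23.9 and -10.2 mm. The low-force seat was at about -12 mm. The second block is about 75.5 mm further, so I expect a ridge near +51.6 and a seat near +63 mm.

>>> apply_moves:
  rows:
    - [[0.006,0,0],0]
    - [[0.012,0,0],0]
    - [[0.018,0,0],0]
    - [[0.024,0,0],0]
    - [[0.03,0,0],0]
    - [[0.036,0,0],0]
    - [[0.04,0,0],0]
    - [[0.042,0,0],0]
    - [[0.043,0,0],0]

```text
time_s: 9.65
tcp_pos: [0.5991, 0.0802, 0.1381]
eef_rot: [-90.0, -0.0, 78.7]
contact_force: [1.0, -0.8, -0.7]
gripper_width: 0.0004
```

```bash
python3 - <<'E'
from h import *
from plant import *
np.set_printoptions(precision=4,suppress=True)
snapw("w5")
c=capture("side"); cv2.imwrite("pics/s5.png",c["pixels"]); cv2.imwrite("pics/s5c.png",cv2.resize(c["pixels"][150:290,230:430],None,fx=4,fy=4,interpolation=cv2.INTER_CUBIC))
E
```

```text
9.65 [0.0002 0.0463 0.1381] [ 1.12   -0.5589]
```

View pics/s5c.png

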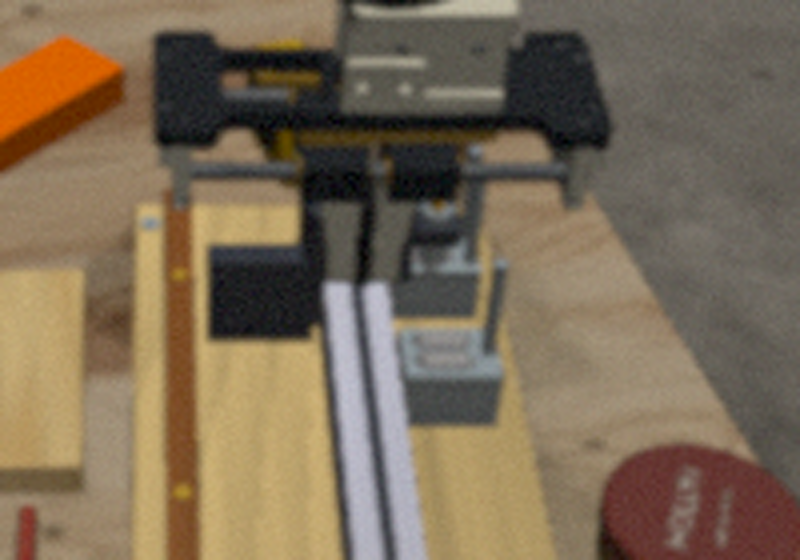

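The ball is now just short of the two-pin block. I'll continue in small steps.

>>> apply_moves:
  rows:
    - [[0.0015,0,0],0]
    - [[0.003,0,0],0]

```text
time_s: 10.0
tcp_pos: [0.5998, 0.083, 0.1382]
eef_rot: [-90.0, -0.0, 78.7]
contact_force: [-0.1, -1.2, 0.2]
gripper_width: 0.0006
```

>>> apply_moves:
  rows:
    - [[0.001,0,0],0]
    - [[0.002,0,0],0]

```text
time_s: 10.25
tcp_pos: [0.6001, 0.0849, 0.1382]
eef_rot: [-90.0, 0.0, 78.7]
contact_force: [0.9, -3.3, 1.1]
gripper_width: 0.0007
```

>>> apply_moves:
  rows:
    - [[0.001,0,0],0]
    - [[0.002,0,0],0]

```text
time_s: 10.5
tcp_pos: [0.6003, 0.0857, 0.1383]
eef_rot: [-90.0, 0.1, 78.7]
contact_force: [1.4, -9.2, 2.2]
gripper_width: 0.0006
```

>>> apply_moves:
  rows:
    - [[0.001,0,0],0]
    - [[0.002,0,0],0]

```text
time_s: 10.75
tcp_pos: [0.6007, 0.0877, 0.1383]
eef_rot: [-90.0, 0.1, 78.7]
contact_force: [0.4, -7.5, 1.0]
gripper_width: 0.0005
```

>>> apply_moves:
  rows:
    - [[0.001,0,0],0]
    - [[0.002,0,0],0]

```text
time_s: 11.0
tcp_pos: [0.6013, 0.0905, 0.1383]
eef_rot: [-90.0, 0.0, 78.7]
contact_force: [-0.8, -3.6, 1.2]
gripper_width: 0.0001
```

>>> apply_moves:
  rows:
    - [[0.001,0,0],0]
    - [[0.002,0,0],0]

```text
time_s: 11.25
tcp_pos: [0.6018, 0.0931, 0.1383]
eef_rot: [-90.0, -0.0, 78.7]
contact_force: [-0.1, -3.6, 1.3]
gripper_width: 0.0
```

>>> apply_moves:
  rows:
    - [[0.001,0,0],0]
    - [[0.002,0,0],0]

```text
time_s: 11.5
tcp_pos: [0.6022, 0.0952, 0.1382]
eef_rot: [-90.0, -0.0, 78.7]
contact_force: [-0.9, -1.8, 0.2]
gripper_width: 0.0004
```

```bash
python3 - <<'E'
from h import *
from plant import *
np.set_printoptions(precision=4,suppress=True)
snapw("w6")
c=capture("side"); cv2.imwrite("pics/s6.png",c["pixels"]); cv2.imwrite("pics/s6c.png",cv2.resize(c["pixels"][150:290,230:430],None,fx=4,fy=4,interpolation=cv2.INTER_CUBIC))
E
```

```text
11.5 [0.0002 0.0616 0.1382] [-0.5272 -1.91  ]
```

View pics/s6c.png

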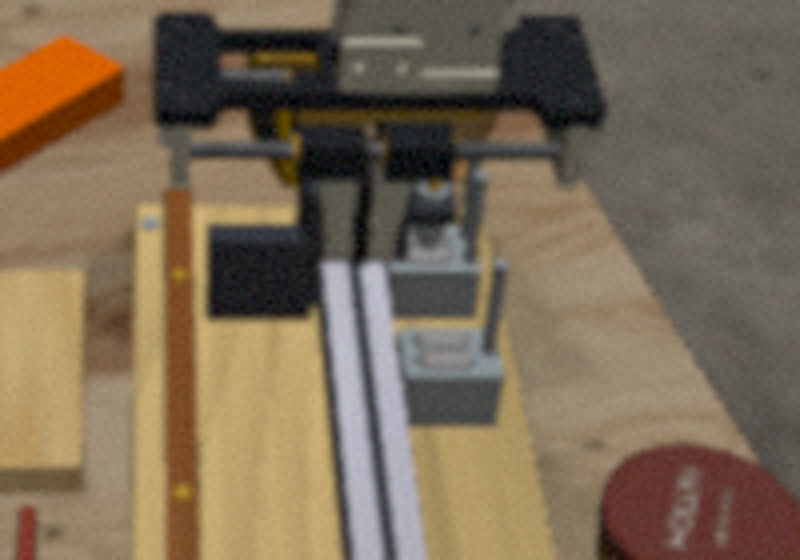

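>>> apply_moves:
  rows:
    - [[-0.01,0,0],0]
    - [[-0.03,-0.005,0],0]
    - [[-0.06,-0.04,0],0]
    - [[-0.1,-0.08,0.01],0]
    - [[-0.15,-0.12,0.02],0]
    - [[-0.2,-0.12,0.03],0]
    - [[-0.25,-0.12,0.04],0]
    - [[-0.3,-0.12,0.045],0]
    - [[-0.34,-0.12,0.045],0]
    - [[-0.361,-0.12,0.045],0]
    - [[-0.361,-0.12,0.045],0]

```text
time_s: 12.98
tcp_pos: [0.4858, -0.2523, 0.2583]
eef_rot: [-90.0, -0.0, 78.5]
contact_force: [-0.6, 1.0, -0.5]
gripper_width: 0.0009
```

```bash
python3 - <<'E'
from h import *
from plant import *
np.set_printoptions(precision=4,suppress=True)
snapw("w7")
c=capture("side"); cv2.imwrite("pics/s7.png",c["pixels"])
c=capture("top"); np.savez("t7.npz",**c); cv2.imwrite("pics/t7.png",c["pixels"]); cv2.imwrite("pics/t7c.png",cv2.resize(c["pixels"][140:260,215:425],None,fx=3.7,fy=3.7,interpolation=cv2.INTER_CUBIC))
E
```

```text
12.975 [-0.0458 -0.3019  0.2583] [-0.7829  0.88  ]
```

View pics/t7c.png

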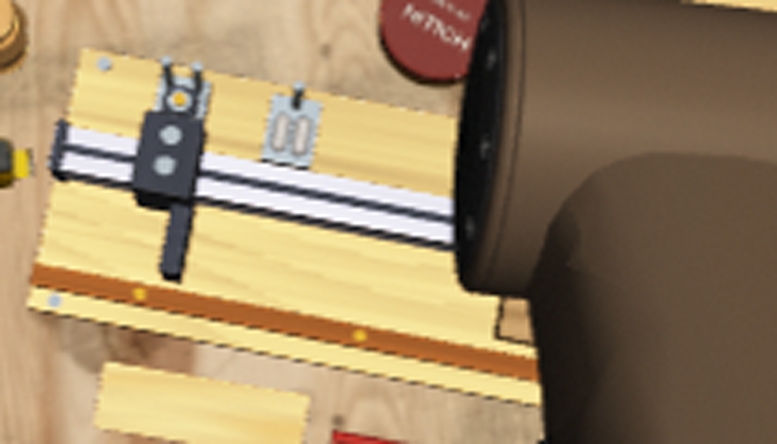

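View pics/w7.png

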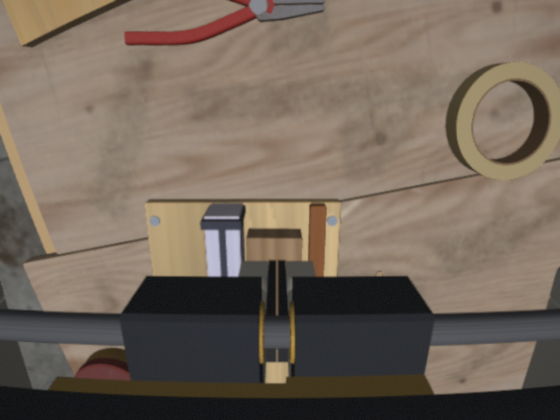

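View pics/s7.png

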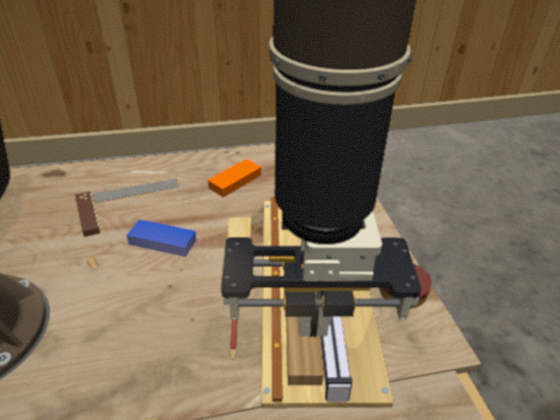

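```bash
python3 - <<'E'
from h import *
np.set_printoptions(precision=4,suppress=True)
c=load("top0.npz"); f=lambda l:np.array(l)/3.7+[215,140]-.4
J=lambda px,z:np.array([toJ(p) for p in ray(c,px,z)])
a=J(f([[387,176],[381,206],[393,139]]),.1);b=J(f([[171,135],[164,165],[179,99]]),.1)
print(a,b,b-a)
def cen(n,box,lo=110):
    im=load(n)["pixels"]; x0,y0,x1,y1=box; g=cv2.cvtColor(im[y0:y1,x0:x1],cv2.COLOR_BGR2HSV)
    m=(g[...,0]>10)&(g[...,0]<30)&(g[...,1]>130)&(g[...,2]>120)
    k=np.argwhere(m); return k[:,::-1].mean(0)+[x0,y0],len(k)
p,n=cen("top0.npz",(316,172,326,182)); q,m=cen("t7.npz",(258,161,270,170))
print(p,n,q,m,J([p],.093),J([q],.093))
print("edges saddle right",J(f([[204,117],[193,207]]),.1))
E
python3 - <<'E'
import cv2
a=cv2.imread("pics/t7.png")[148:200,225:310]; cv2.imwrite("pics/t7d.png",cv2.resize(a,None,fx=9,fy=9,interpolation=cv2.INTER_CUBIC))
E
```

```text
[[ 0.0121 -0.0445  0.1   ]
 [-0.0074 -0.0442  0.1   ]
 [ 0.0361 -0.0441  0.1   ]] [[ 0.0124  0.0938  0.1   ]
 [-0.0072  0.0944  0.1   ]
 [ 0.0362  0.0934  0.1   ]] [[0.0004 0.1384 0.    ]
 [0.0002 0.1386 0.    ]
 [0.0001 0.1375 0.    ]]
[320.8333 177.1667] 6 [263.     166.2857] 7 [[ 0.0377 -0.0446  0.093 ]] [[0.038 0.094 0.093]]
edges saddle right [[ 0.0277  0.0756  0.1   ]
 [-0.0301  0.0714  0.1   ]]
```

View pics/t7d.png

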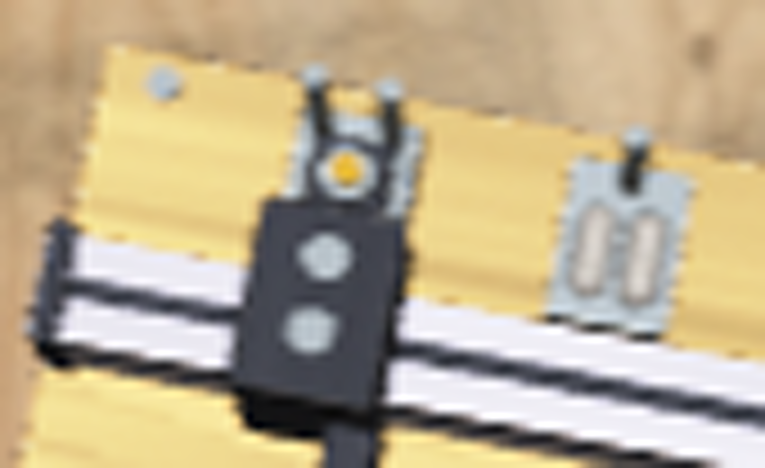

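```bash
python3 - <<'E'
from h import *
np.set_printoptions(precision=4,suppress=True)
c=load("top0.npz"); f=lambda l:np.array(l)/9+[225,148]-.44
J=lambda px,z:np.array([toJ(p) for p in ray(c,px,z)])
print("pins",J(f([[316,75],[388,88]]),.086),"one pin",J(f([[637,136]]),.086))
print("block rear corners?",J(f([[305,118],[424,133],[402,215]]),.046),"one block",J(f([[570,160],[692,183],[548,318],[665,336]]),.046))
print("ball screw",J(f([[346,168]]),.093),"one ridges",J(f([[594,248],[642,258]]),.052))
a=load("top0.npz")["pixels"][148:200,225:310]; cv2.imwrite("pics/t0d.png",cv2.resize(a,None,fx=9,fy=9,interpolation=cv2.INTER_CUBIC))
E
```

```text
pins [[0.063  0.1073 0.086 ]
 [0.0631 0.0879 0.086 ]] one pin [[0.0626 0.0207 0.086 ]]
block rear corners? [[0.0607 0.1121 0.046 ]
 [0.0626 0.079  0.046 ]
 [0.0388 0.0805 0.046 ]] one block [[0.0626 0.0381 0.046 ]
 [0.0626 0.0039 0.046 ]
 [0.018  0.0358 0.046 ]
 [0.0191 0.0034 0.046 ]]
ball screw [[0.0381 0.094  0.093 ]] one ridges [[0.0382 0.0269 0.052 ]
 [0.038  0.0136 0.052 ]]
```

View pics/t0d.png

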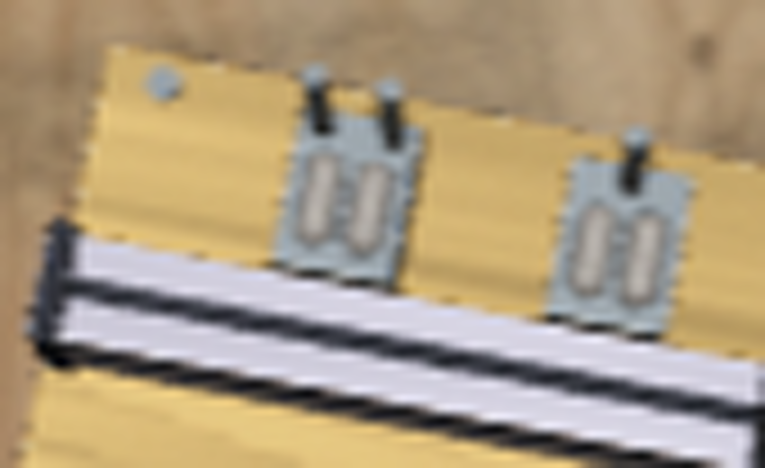

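The stop is in the two-pin block by the top view: ball ≈ 94 mm against a notch at ≈ 95.5 mm, both ±1 mm. That's close to the 3 mm tolerance, so I'll check with the wrist camera from overhead.

>>> apply_moves:
  rows:
    - [[0.03,0,-0.005],0]
    - [[0.08,0,-0.015],0]
    - [[0.13,0,-0.025],0]
    - [[0.18,0,-0.03],0]
    - [[0.23,0,-0.03],0]
    - [[0.28,0,-0.03],0]
    - [[0.33,0,-0.03],0]
    - [[0.38,0,-0.03],0]
    - [[0.41,0,-0.03],0]
    - [[0.42,0,-0.03],0]
    - [[0.42,0,-0.03],0]
    - [[0.42,0,-0.03],0]

```text
time_s: 14.62
tcp_pos: [0.5986, 0.1549, 0.2583]
eef_rot: [-90.0, 0.0, 78.7]
contact_force: [0.6, -0.3, -0.0]
gripper_width: 0.0008
```

```bash
python3 - <<'E'
from h import *
np.set_printoptions(precision=4,suppress=True)
d=snapw("w8"); w=wcam(d)
print(proj(w,toW([.038,.095,.09])))
cv2.imwrite("pics/w8c.png",cv2.resize(d["pixels"][150:290,130:330],None,fx=4,fy=4,interpolation=cv2.INTER_CUBIC))
E
```

```text
14.625 [-0.015   0.1194  0.2583] [ 0.6176 -0.1545]
[[202.5258 176.1398]]
```

View pics/w8c.png

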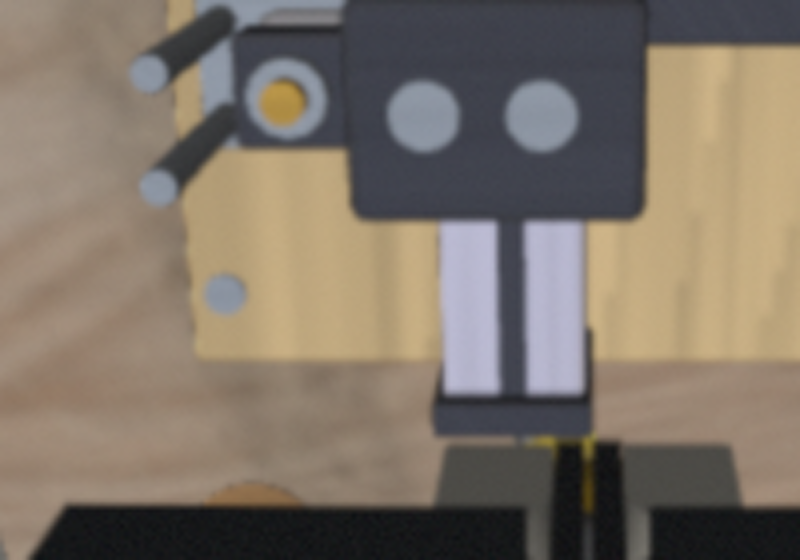

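```bash
python3 - <<'E'
from h import *
np.set_printoptions(precision=4,suppress=True)
d=load("w8.npz"); w=wcam(d); f=lambda l:np.array(l)/4+[130,150]-.375
J=lambda px,z:np.array([toJ(p) for p in ray(w,px,z)])
p=J(f([[149,74],[159,187]]),.086);print("pins",p,p.mean(0))
print("saddle screws z.1/.103",J(f([[423,116],[541,116]]),.1),J(f([[423,116]]),.103))
print("saddle far top edge",J(f([[360,218],[630,218]]),.1),"corner near",J(f([[345,2],[642,2]]),.1))
print("ball screw .085/.095",J(f([[283,102]]),.085),J(f([[283,102]]),.095))
print("end plate top",J(f([[433,433],[590,433]]),.061), "deck end",J(f([[300,360]]),.015))
E
python3 - <<'E'
import sys; sys.path.insert(0,".")
from h import *
d=load("w8.npz"); cv2.imwrite("pics/w8d.png",cv2.resize(d["pixels"][100:220,140:300],None,fx=5,fy=5,interpolation=cv2.INTER_CUBIC))
E
```

```text
pins [[0.0642 0.0899 0.086 ]
 [0.0642 0.1109 0.086 ]] [0.0642 0.1004 0.086 ]
saddle screws z.1/.103 [[ 0.0137  0.0945  0.1   ]
 [-0.0063  0.0946  0.1   ]] [[0.0133 0.0938 0.103 ]]
saddle far top edge [[ 0.0252  0.1126  0.1   ]
 [-0.0215  0.1127  0.1   ]] corner near [[ 0.026   0.0751  0.1   ]
 [-0.0233  0.0752  0.1   ]]
ball screw .085/.095 [[0.0405 0.0954 0.085 ]] [[0.0384 0.0931 0.095 ]]
end plate top [[ 0.0184  0.1718  0.061 ]
 [-0.0146  0.1718  0.061 ]] deck end [[0.055  0.1743 0.015 ]]
```

View pics/w8d.png

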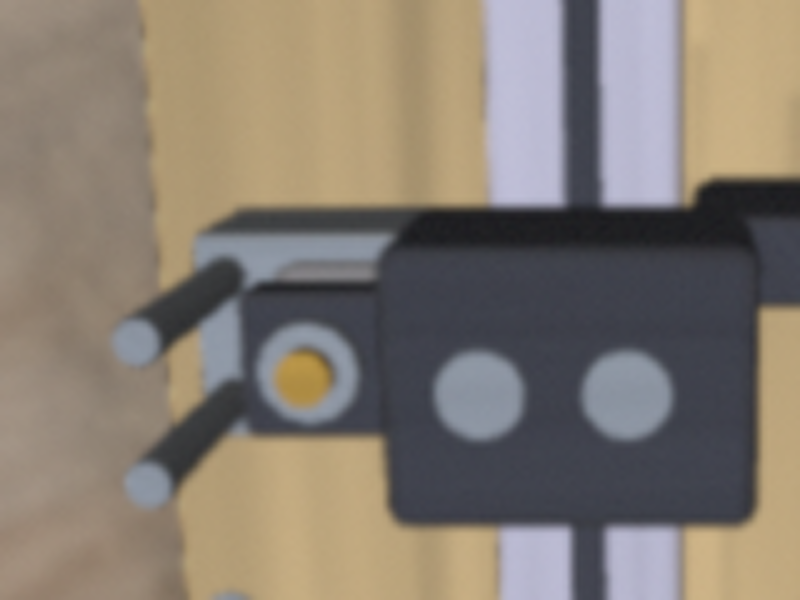

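The wrist view disagrees slightly: ball ≈ 94.2 mm, notch ≈ 96 mm ±1 mm. That's probably seated, but I'll make sure with a gentle extra nudge of 1 to 1.5 mm that stops short of the exit climb (expected past TCP y ≈ 63.5 mm).

>>> apply_moves:
  rows:
    - [[-0.03,0,-0.005],0]
    - [[-0.065,0,-0.01],0]
    - [[-0.09,0,-0.015],0]
    - [[-0.09,0.03,-0.015],0]
    - [[-0.09,0.07,-0.015],0]
    - [[-0.09,0.105,-0.015],0]
    - [[-0.09,0.12,-0.015],0]
    - [[-0.09,0.12,-0.015],0]
    - [[-0.08,0.12,-0.015],0]
    - [[-0.07,0.12,-0.015],0]
    - [[-0.064,0.12,-0.015],0]
    - [[-0.064,0.12,-0.015],0]

```text
time_s: 16.18
tcp_pos: [0.6013, 0.0908, 0.1385]
eef_rot: [-90.0, -0.0, 78.8]
contact_force: [0.5, 0.1, 0.3]
gripper_width: 0.0004
```

```bash
python3 - <<'E'
from h import *
from plant import *
np.set_printoptions(precision=4,suppress=True)
s=get_state(); print(toJ(s["tcp_pos"]),Q.T@s["contact_force"][:2],s["time_s"])
E
```

```text
[0.0002 0.0571 0.1385] [0.4688 0.2003] 16.175
```

>>> apply_moves:
  rows:
    - [[0.001,0,0],0]
    - [[0.002,0,0],0]
    - [[0.003,0,0],0]

```text
time_s: 16.55
tcp_pos: [0.6016, 0.0927, 0.1381]
eef_rot: [-90.0, 0.0, 78.7]
contact_force: [-0.8, -0.9, -0.0]
gripper_width: 0.0004
```

>>> apply_moves:
  rows:
    - [[0.0005,0,0],0]
    - [[0.001,0,0],0]
    - [[0.001,0,0],0]

```text
time_s: 16.92
tcp_pos: [0.6019, 0.0938, 0.1382]
eef_rot: [-90.0, 0.0, 78.7]
contact_force: [0.2, -0.6, 0.3]
gripper_width: 0.0006
```

>>> apply_moves:
  rows:
    - [[0.0005,0,0],0]
    - [[0.001,0,0],0]
    - [[0.001,0,0],0]

```text
time_s: 17.3
tcp_pos: [0.6021, 0.0949, 0.1382]
eef_rot: [-90.0, 0.0, 78.7]
contact_force: [1.1, 0.2, 0.1]
gripper_width: 0.0005
```

```bash
python3 - <<'E'
from h import *
from plant import *
np.set_printoptions(precision=4,suppress=True)
s=get_state(); print(toJ(s["tcp_pos"]),Q.T@s["contact_force"][:2],s["time_s"])
E
```

```text
[0.0002 0.0613 0.1382] [1.0689 0.4197] 17.3
```

>>> apply_moves:
  rows:
    - [[0.0005,0,0],0]
    - [[0.001,0,0],0]
    - [[0.001,0,0],0]

```text
time_s: 17.68
tcp_pos: [0.6023, 0.0958, 0.1381]
eef_rot: [-90.0, -0.0, 78.7]
contact_force: [1.2, -0.5, -0.3]
gripper_width: 0.0006
```

>>> apply_moves:
  rows:
    - [[0.0005,0,0],0]
    - [[0.0005,0,0],0]
    - [[0.0005,0,0],0]

```text
time_s: 18.05
tcp_pos: [0.6024, 0.0964, 0.1382]
eef_rot: [-90.0, -0.0, 78.7]
contact_force: [0.8, 0.1, 0.4]
gripper_width: 0.0004
```

>>> apply_moves:
  rows:
    - [[0.0005,0,0],0]
    - [[0.0005,0,0],0]
    - [[0.0005,0,0],0]

```text
time_s: 18.42
tcp_pos: [0.6025, 0.0968, 0.1382]
eef_rot: [-90.0, -0.0, 78.7]
contact_force: [0.1, -0.4, -0.2]
gripper_width: 0.0005
```

There's no contact at TCP y ≈ 63.2 mm, while earlier contact was at 61.6 mm. So the stop moved forward into the notch by itself after release, which means it's seated. Next I'll go behind the board.

>>> apply_moves:
  rows:
    - [[-0.01,0,0],0]
    - [[-0.03,-0.005,0],0]
    - [[-0.06,-0.04,0],0]
    - [[-0.1,-0.08,0.01],0]
    - [[-0.15,-0.1,0.02],0]
    - [[-0.2,-0.1,0.03],0]
    - [[-0.25,-0.1,0.04],0]
    - [[-0.3,-0.1,0.045],0]
    - [[-0.34,-0.1,0.045],0]
    - [[-0.366,-0.08,0.045],0]
    - [[-0.369,-0.04,0.045],0]
    - [[-0.369,0,0.045],0]
    - [[-0.369,0.035,0.045],0]
    - [[-0.369,0.048,0.045],0]
    - [[-0.369,0.048,0.045],0]

```text
time_s: 20.3
tcp_pos: [0.4855, -0.2567, 0.0901]
eef_rot: [-89.9, 0.0, 78.7]
contact_force: [-0.7, -0.2, 1.3]
gripper_width: 0.0005
```

```bash
python3 - <<'E'
from h import *
from plant import *
np.set_printoptions(precision=4,suppress=True)
d=snapw("w9"); print(get_state()["contact_force"])
c=capture("side"); cv2.imwrite("pics/s9c.png",cv2.resize(c["pixels"][220:420,180:460],None,fx=2.8,fy=2.8,interpolation=cv2.INTER_CUBIC))
E
```

```text
20.3 [-0.0452 -0.3063  0.0901] [-0.6798 -0.2941]
[0.9057 0.764  0.1651]
```

View pics/s9c.png

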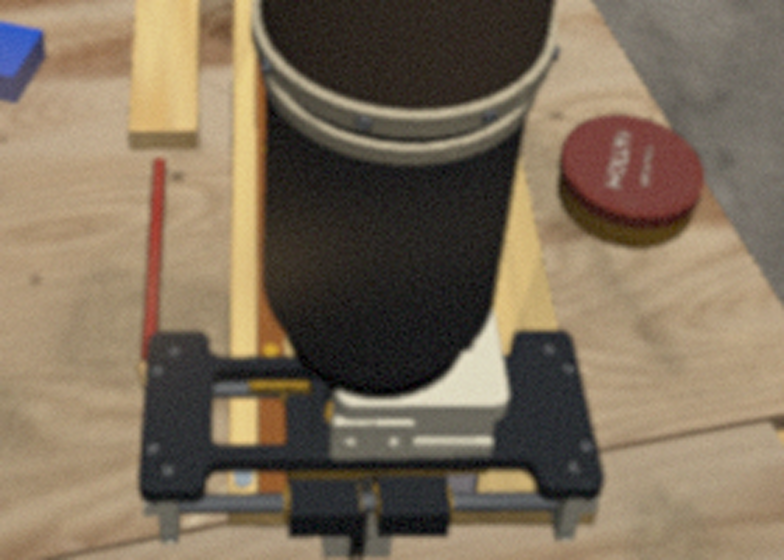

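View pics/w9.png

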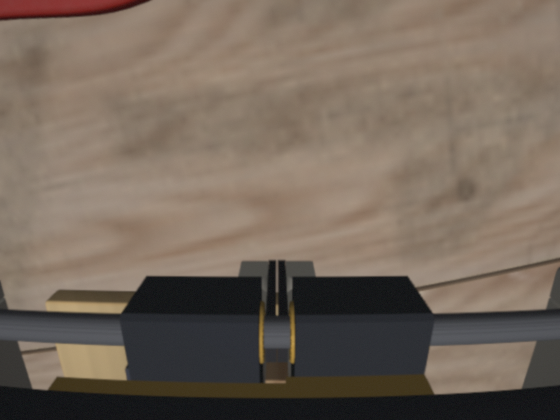

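>>> apply_moves:
  rows:
    - [[0.01,0,0],0]
    - [[0.02,0,0],0]
    - [[0.027,0,0],0]
    - [[0.031,0,0],0]
    - [[0.035,0,0],0]
    - [[0.039,0,0],0]
    - [[0.044,0,0],0]
    - [[0.05,0,0],0]
    - [[0.057,0,0],0]
    - [[0.064,0,0],0]
    - [[0.071,0,0],0]
    - [[0.078,0,0],0]
    - [[0.085,0,0],0]
    - [[0.092,0,0],0]
    - [[0.099,0,0],0]
    - [[0.106,0,0],0]
    - [[0.112,0,0],0]
    - [[0.116,0,0],0]

```text
time_s: 22.65
tcp_pos: [0.5088, -0.1421, 0.0902]
eef_rot: [-90.0, 0.0, 78.7]
contact_force: [0.4, -0.7, 1.4]
gripper_width: 0.0002
```

```bash
python3 - <<'E'
from h import *
from plant import *
np.set_printoptions(precision=4,suppress=True)
d=snapw("w10"); print(get_state()["contact_force"])
c=capture("side"); cv2.imwrite("pics/s10.png",c["pixels"])
c=capture("top"); np.savez("t10.npz",**c); cv2.imwrite("pics/t10c.png",cv2.resize(c["pixels"][140:260,215:425],None,fx=3.7,fy=3.7,interpolation=cv2.INTER_CUBIC))
E
```

```text
22.65 [-0.0448 -0.1894  0.0902] [ 0.5248 -0.5834]
[ 0.7475  0.32   -0.8098]
```

View pics/t10c.png

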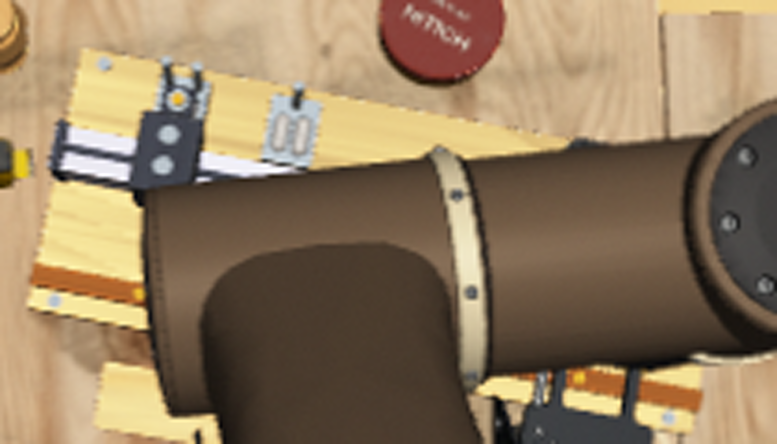

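View pics/s10.png

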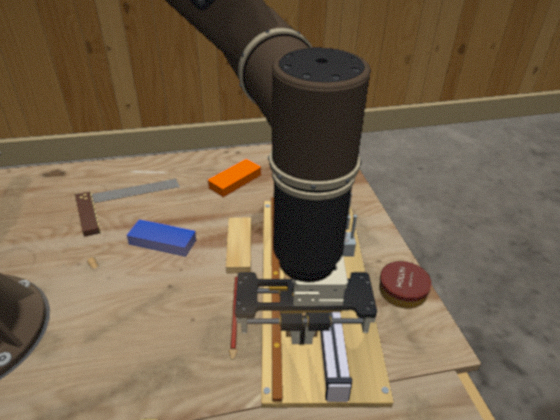

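The stop is still in place and the board is moving along the channel, hidden under the gripper. I'll keep pushing and stop short of the expected contact.

>>> apply_moves:
  rows:
    - [[0.004,0,0],0]
    - [[0.01,0,0],0]
    - [[0.017,0,0],0]
    - [[0.024,0,0],0]
    - [[0.031,0,0],0]
    - [[0.038,0,0],0]
    - [[0.045,0,0],0]
    - [[0.052,0,0],0]
    - [[0.059,0,0],0]
    - [[0.066,0,0],0]
    - [[0.073,0,0],0]
    - [[0.08,0,0],0]
    - [[0.087,0,0],0]
    - [[0.093,0,0],0]
    - [[0.098,0,0],0]
    - [[0.102,0,0],0]
    - [[0.105,0,0],0]
    - [[0.107,0,0],0]
    - [[0.109,0,0],0]
    - [[0.11,0,0],0]

```text
time_s: 25.3
tcp_pos: [0.5303, -0.0346, 0.0902]
eef_rot: [-90.0, 0.0, 78.7]
contact_force: [-0.5, -1.0, 0.2]
gripper_width: 0.0005
```

```bash
python3 - <<'E'
from h import *
from plant import *
np.set_printoptions(precision=4,suppress=True)
d=snapw("w11"); print(get_state()["contact_force"])
c=capture("side"); cv2.imwrite("pics/s11.png",cv2.resize(c["pixels"][150:330,210:430],None,fx=3.5,fy=3.3,interpolation=cv2.INTER_CUBIC))
c=capture("top"); np.savez("t11.npz",**c); cv2.imwrite("pics/t11c.png",cv2.resize(c["pixels"][140:260,215:425],None,fx=3.7,fy=3.7,interpolation=cv2.INTER_CUBIC))
E
```

```text
25.3 [-0.0448 -0.0797  0.0902] [-0.2816 -1.0398]
[-0.7051  0.1747  0.7561]
```

View pics/t11c.png

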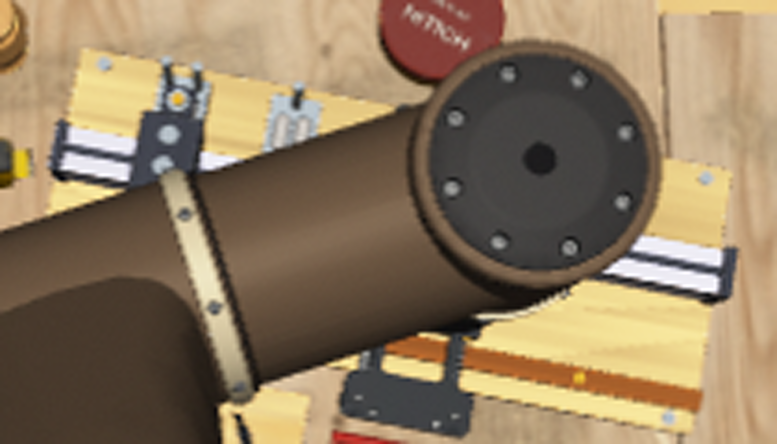

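View pics/s11.png

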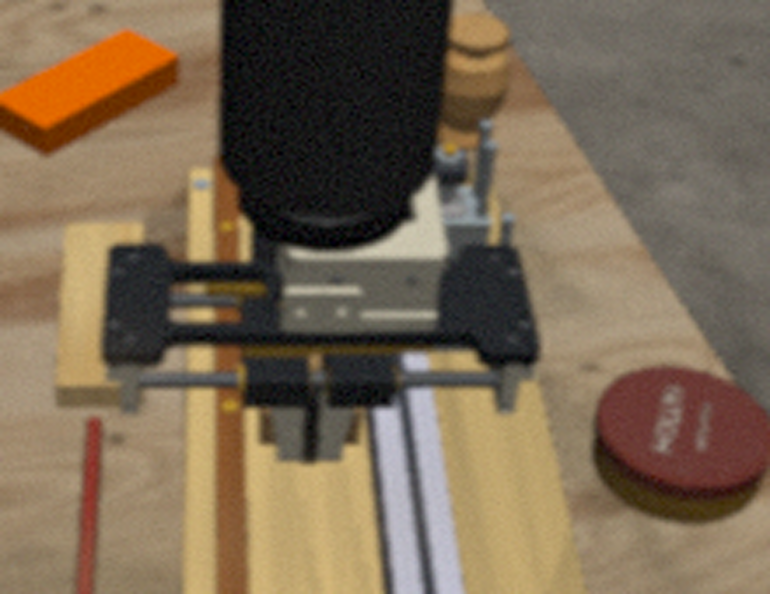

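>>> apply_moves:
  rows:
    - [[0.002,0,0],0]
    - [[0.005,0,0],0]
    - [[0.008,0,0],0]
    - [[0.011,0,0],0]
    - [[0.013,0,0],0]
    - [[0.014,0,0],0]
    - [[0.015,0,0],0]

```text
time_s: 26.32
tcp_pos: [0.5332, -0.0199, 0.0902]
eef_rot: [-90.0, 0.0, 78.7]
contact_force: [-0.1, -0.7, -0.2]
gripper_width: 0.0002
```

>>> apply_moves:
  rows:
    - [[0.0005,0,0],0]
    - [[0.001,0,0],0]

```text
time_s: 26.58
tcp_pos: [0.5334, -0.019, 0.0902]
eef_rot: [-90.0, 0.0, 78.7]
contact_force: [0.8, -1.8, 0.7]
gripper_width: 0.0003
```

>>> apply_moves:
  rows:
    - [[0.0005,0,0],0]
    - [[0.001,0,0],0]

```text
time_s: 26.82
tcp_pos: [0.5336, -0.0179, 0.0902]
eef_rot: [-90.0, 0.0, 78.7]
contact_force: [-0.3, -1.5, 1.4]
gripper_width: 0.0002
```

>>> apply_moves:
  rows:
    - [[0.0005,0,0],0]
    - [[0.001,0,0],0]

```text
time_s: 27.08
tcp_pos: [0.5338, -0.017, 0.0902]
eef_rot: [-90.0, 0.0, 78.7]
contact_force: [0.4, -1.3, 2.1]
gripper_width: 0.0005
```

>>> apply_moves:
  rows:
    - [[0.0005,0,0],0]
    - [[0.001,0,0],0]

```text
time_s: 27.32
tcp_pos: [0.534, -0.016, 0.0902]
eef_rot: [-90.0, -0.0, 78.7]
contact_force: [-1.1, -1.1, 1.0]
gripper_width: 0.0004
```

>>> apply_moves:
  rows:
    - [[0.0005,0,0],0]
    - [[0.001,0,0],0]

```text
time_s: 27.58
tcp_pos: [0.5342, -0.015, 0.0902]
eef_rot: [-90.0, 0.0, 78.7]
contact_force: [-1.3, -1.9, 1.9]
gripper_width: 0.0002
```

>>> apply_moves:
  rows:
    - [[0.0005,0,0],0]
    - [[0.001,0,0],0]

```text
time_s: 27.82
tcp_pos: [0.5344, -0.014, 0.0902]
eef_rot: [-90.0, 0.0, 78.7]
contact_force: [-0.8, -2.0, 2.0]
gripper_width: 0.0006
```

```bash
python3 - <<'E'
from h import *
from plant import *
np.set_printoptions(precision=4,suppress=True)
s=get_state(); print(toJ(s["tcp_pos"]),Q.T@s["contact_force"][:2],s["time_s"])
c=capture("top"); np.savez("t12.npz",**c); cv2.imwrite("pics/t12c.png",cv2.resize(c["pixels"][140:260,215:425],None,fx=3.7,fy=3.7,interpolation=cv2.INTER_CUBIC))
c=capture("side"); np.savez("s12.npz",**c);cv2.imwrite("pics/s12.png",cv2.resize(c["pixels"][150:330,210:430],None,fx=3.5,fy=3.3,interpolation=cv2.INTER_CUBIC))
E
```

```text
[-0.0448 -0.0587  0.0902] [-0.3898 -2.1146] 27.825
```

View pics/t12c.png

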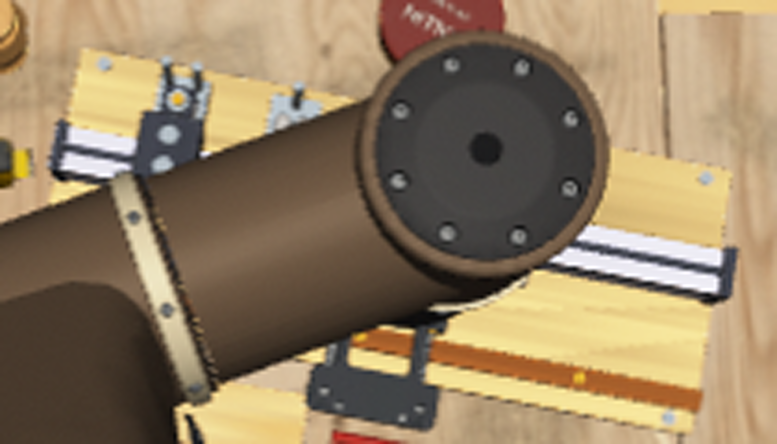

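View pics/s12.png

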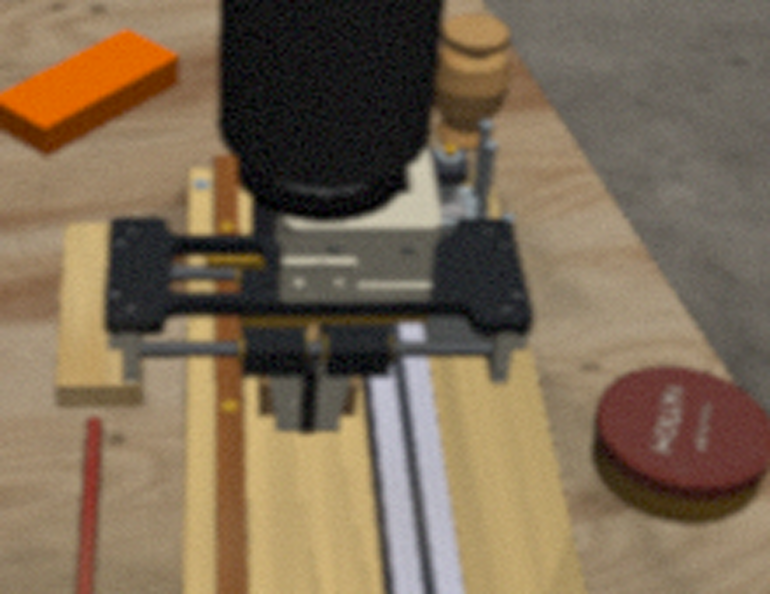

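>>> apply_moves:
  rows:
    - [[0.0005,0,0],0]
    - [[0.001,0,0],0]
    - [[0.001,0,0],0]

```text
time_s: 28.3
tcp_pos: [0.5346, -0.0129, 0.0901]
eef_rot: [-90.0, -0.0, 78.7]
contact_force: [0.3, -1.3, 0.5]
gripper_width: 0.0004
```

>>> apply_moves:
  rows:
    - [[0.0005,0,0],0]
    - [[0.001,0,0],0]
    - [[0.001,0,0],0]

```text
time_s: 28.68
tcp_pos: [0.5348, -0.012, 0.0901]
eef_rot: [-90.0, -0.0, 78.7]
contact_force: [-0.7, -1.2, 0.4]
gripper_width: 0.0003
```

>>> apply_moves:
  rows:
    - [[0.0005,0,0],0]
    - [[0.001,0,0],0]
    - [[0.001,0,0],0]

```text
time_s: 29.05
tcp_pos: [0.535, -0.011, 0.0902]
eef_rot: [-90.0, -0.0, 78.7]
contact_force: [-0.9, -1.7, 0.8]
gripper_width: 0.0006
```

>>> apply_moves:
  rows:
    - [[0.0005,0,0],0]
    - [[0.001,0,0],0]
    - [[0.001,0,0],0]

```text
time_s: 29.42
tcp_pos: [0.535, -0.0103, 0.0901]
eef_rot: [-90.0, 0.0, 78.7]
contact_force: [-1.3, -3.5, 1.0]
gripper_width: 0.0003
```

>>> apply_moves:
  rows:
    - [[0.0005,0,0],0]
    - [[0.0005,0,0],0]
    - [[0.0005,0,0],0]

```text
time_s: 29.8
tcp_pos: [0.535, -0.01, 0.0901]
eef_rot: [-90.0, 0.0, 78.7]
contact_force: [-1.3, -5.1, 1.8]
gripper_width: 0.0002
```

Contact is confirmed: the force rose to 5 N and motion stalled, below the roughly 9 N ridge force. I'll back off straight and look.

>>> apply_moves:
  rows:
    - [[-0.002,0,0],0]
    - [[-0.008,0,0],0]
    - [[-0.02,0,0],0]
    - [[-0.04,-0.02,0],0]
    - [[-0.07,-0.06,0],0]
    - [[-0.11,-0.1,0],0]
    - [[-0.16,-0.14,0],0]
    - [[-0.2,-0.17,0],0]
    - [[-0.23,-0.17,0],0]
    - [[-0.245,-0.17,0],0]
    - [[-0.245,-0.17,0],0]

```text
time_s: 31.18
tcp_pos: [0.4866, -0.2506, 0.2596]
eef_rot: [-89.9, -0.0, 78.6]
contact_force: [0.5, -0.1, -0.8]
gripper_width: 0.0005
```

```bash
python3 - <<'E'
from h import *
from plant import *
np.set_printoptions(precision=4,suppress=True)
d=snapw("w13"); print(get_state()["contact_force"])
c=capture("top"); np.savez("t13.npz",**c); cv2.imwrite("pics/t13.png",cv2.resize(c["pixels"][148:238,225:355],None,fx=6,fy=6,interpolation=cv2.INTER_CUBIC))
E
```

```text
31.175 [-0.0453 -0.3002  0.2596] [ 0.5515 -0.0092]
[ 0.607  -0.1862 -0.5281]
```

View pics/t13.png

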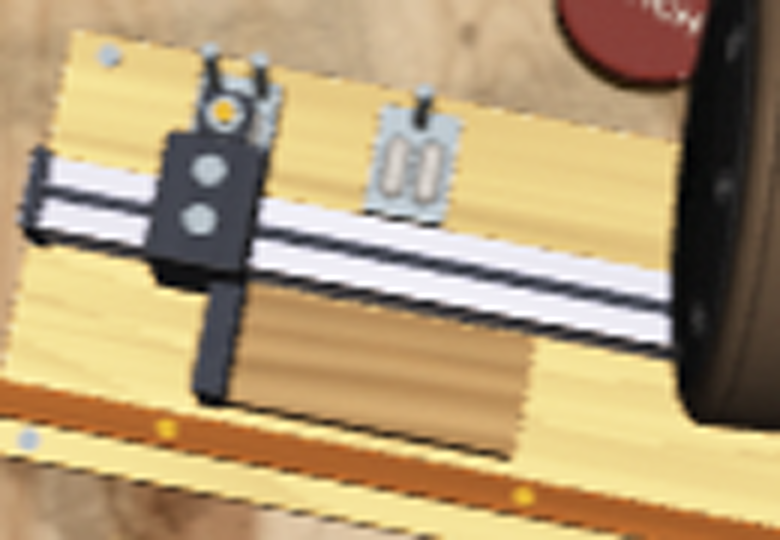

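The board's end is at the stop. The ball looks slightly further left relative to the pins than before, so I'll measure it.

```bash
python3 - <<'E'
from h import *
np.set_printoptions(precision=4,suppress=True)
c=load("top0.npz")
J=lambda px,z:np.array([toJ(p) for p in ray(c,px,z)])
for n in ("t7","t10","t11","t12","t13"):
    im=load(n+".npz")["pixels"]
    x0,y0,x1,y1=254,160,272,172; h=cv2.cvtColor(im[y0:y1,x0:x1],cv2.COLOR_BGR2HSV)
    big=cv2.resize(im[y0:y1,x0:x1],None,fx=8,fy=8,interpolation=cv2.INTER_CUBIC).astype(int)
    # orange-ness weighted
    sat=np.clip((big[...,2]-big[...,0])-100,0,None).astype(float)
    b=im[y0:y1,x0:x1].astype(int); wgt=np.clip(b[...,2]-b[...,0]-70,0,None).astype(float)
    m=np.zeros_like(wgt); m[3:9,3:15]=1; wgt*=m
    yy,xx=np.mgrid[y0:y1,x0:x1]; p=np.array([(xx*wgt).sum(),(yy*wgt).sum()])/wgt.sum()
    print(n,p,J([p],.093)[0])
f=lambda l:np.array(l)/6+[225,148]-.42
print("pins t13",J(f([[211,50],[260,62]]),.1))
print("saddle screws",J(f([[209,170],[199,219]]),.1),"right edge",J(f([[266,150],[248,272]]),.1))
print("board",J(f([[247,280],[228,402],[535,338],[511,458]]),.041))
a=load("t7.npz")["pixels"][148:198,235:300];b=load("t13.npz")["pixels"][148:198,235:300]
cv2.imwrite("pics/cmp.png",cv2.resize(np.vstack([a,b]),None,fx=6,fy=6,interpolation=cv2.INTER_NEAREST))
E
```

```text
t7 [263.0073 166.2764] [0.038 0.094 0.093]
t10 [262.5517 166.2472] [0.0379 0.095  0.093 ]
t11 [262.5472 166.2491] [0.0379 0.095  0.093 ]
t12 [262.5453 166.2491] [0.0379 0.095  0.093 ]
t13 [261.8017 166.1043] [0.0379 0.0968 0.093 ]
pins t13 [[0.0594 0.1057 0.1   ]
 [0.0583 0.0859 0.1   ]]
saddle screws [[ 0.0122  0.0971  0.1   ]
 [-0.0075  0.0972  0.1   ]] right edge [[ 0.0242  0.0769  0.1   ]
 [-0.0244  0.0745  0.1   ]]
board [[-0.0181  0.0784  0.041 ]
 [-0.0691  0.0763  0.041 ]
 [-0.0196 -0.0422  0.041 ]
 [-0.0701 -0.0414  0.041 ]]
```

View pics/cmp.png

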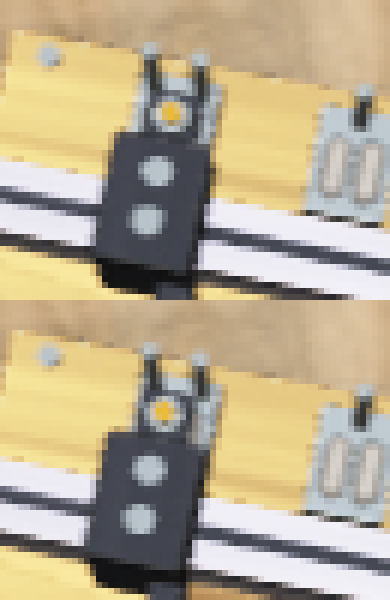

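The ball is at 96.8 mm and the notch at about 96 mm (pins 95.8, ridges 95.5, force spacing 96.2). That's within about 1 mm, against a 3 mm limit. The board centre is at -59 mm in the stop_face frame, where contact would be -60. I'll check the bystanders quickly before closing.

```bash
python3 - <<'E'
from h import *
from plant import *
c=capture("side"); a=load("side0.npz")["pixels"]
cv2.imwrite("pics/s14.png",c["pixels"])
b=load("top0.npz")["pixels"];t=load("t13.npz")["pixels"]
for n,(x0,y0,x1,y1) in dict(tin=(315,125,330,165),tape=(185,172,222,195),foot=(200,133,224,160),spare=(238,236,302,266),pencil=(302,250,345,272)).items():
    print(n,np.abs(b[y0:y1,x0:x1].astype(int)-t[y0:y1,x0:x1]).mean().round(2))
s=get_state();print(s["time_s"],s["contact_force"],s["qd"].round(2))
E
```

```text
tin 23.14
tape 23.78
foot 26.69
spare 30.11
pencil 29.0
31.325 [-0.29552121 -0.31486908 -0.23991009] [ 0.58 -0.05  0.13  0.05  0.06  0.01]
```

View pics/s14.png

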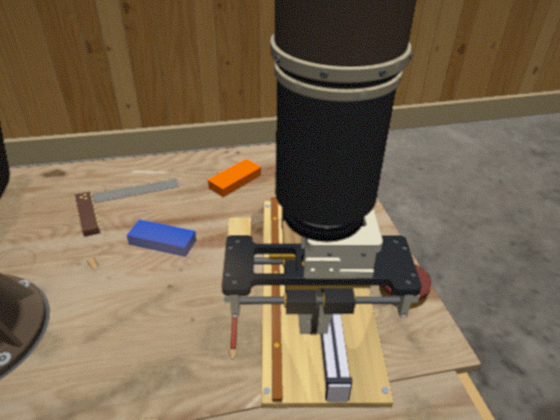

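The differences are uniform, which looks like an exposure change. I'll check for a shift by normalised matching instead.

```bash
python3 - <<'E'
from h import *
b=load("top0.npz")["pixels"];t=load("t13.npz")["pixels"]
for n,(x0,y0,x1,y1) in dict(tin=(312,122,330,165),tape=(185,172,222,195),foot=(198,130,226,162),spare=(234,232,306,270),pencil=(302,250,345,274)).items():
    r=cv2.matchTemplate(t[y0-6:y1+6,x0-6:x1+6],b[y0:y1,x0:x1],cv2.TM_CCOEFF_NORMED); _,v,_,l=cv2.minMaxLoc(r); print(n,round(v,3),np.array(l)-6)
E
```

```text
tin 0.999 [0 0]
tape 0.996 [0 0]
foot 0.996 [0 0]
spare 0.989 [0 0]
pencil 0.999 [0 0]
```

```bash
python3 -c "
from plant import *
print(close_job())"
```

```text
the job is handed in; nothing more can be done
None
```

I pushed the stop through the one-pin notch into the two-pin notch. Then I pushed the board along the channel until it met the stop, at about 5 N, and backed the arm away. The job was handed in at about 31 s of the 70 s allowed; no verdict was reported.

Last checks:
- **Stop:** the ball is at jig y ≈ 96.8 mm. My estimates of the notch disagreed slightly: pins 95.8 mm, ridges 95.5 mm, force profile 96.2 mm. That puts the stop about +1 mm from the middle, against the 3 mm limit.
- **Stop history:** after the first release it sat about 1.8 mm short of the middle, so I nudged it again before pushing the board. The board's push then moved it about 1.8 mm further. It did not visibly settle at the exact middle each time.
- **Board:** it lies flat in the channel, with its centre about 59 mm to the right of the stop face (60 mm would be exact contact) and at jig x ≈ -44 mm.
- **Bystanders:** all five matched the starting picture with no shift. A first plain comparison showed differences everywhere, which I put down to a brightness change.
- **Robot:** it was clear of everything, with only noise-level force readings.

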